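Refit the watering valve's winged handle

TASK

The watering valve with the square spindle has lost its handle. Take the winged handle with the square hub and square hole, fit it upright on that spindle and push it fully home, flush on the brass collar, with its two wings in line with the pipe. Leave the look-alike handle with the round hub where it lies.

Things in the scene. Friction and masses are not known exactly. Their poses are not given: they have to be found in the camera images.
- handle: Loose grey handle to fit (mm; 0.1-0.17 kg), flat on the bench: square hub 44 x 44, 34 high, with a 25 x 25 hole right through, parallel to its sides. Two wings stick out along x: 122 end to end, 14 wide, 9 to 25 above the underside. Origin: centre of the hub's underside; x along the wings, z up along the hole. Grip the hub's wingless flat sides, 44 apart across y. Same either way round.
- valve: Fixed bare valve (mm): pipe 190 long on a plate 60 wide. In the middle a round brass collar 38 across, its flat top 75 above the bench; from it rises a steel square spindle, 20 x 20 up to height 99, tapering to 8 x 8 at its tip at 113. Its sides are parallel and square to the pipe. Origin: on the bench below the spindle's axis; x along the pipe, z up. A handle fully home rests on the collar.
- handle_round: Look-alike that stays where it is (mm): loose grey plastic handle with the same wings but a round hub 44 across, 34 high, with a round hole 14 across. Flat on the bench, 180 or more from the other handle. Origin: centre of the hub's underside; x along the wings, z up.
- valve_round: Second fixed bare valve (mm): same pipe, plate and collar, but a thin round stem 12 across, top at height 111. Origin: on the bench below the stem's axis; x along the pipe. Also about: chopsticks (7 thick) in the middle, spatula at the far edge, pot on a tray (115 high) far left, tool chest (175 high) far right. A load carried 170 above the bench clears all near these four things.

How it is judged:
On the way:
1. the square-holed handle is lifted clear of the bench (height (world z) of handle above 0.05 m), for 0.1 s.
At the end, for the whole second after the job is handed in: The square-holed handle sits on the square spindle, centred within 10 mm, its underside within 8 mm of the collar's top (75 mm above the bench), upright within 10 degrees, its wings within 20 degrees of the pipe's line, at rest and released; the round-hubbed handle is within 30 mm of where it was (horizontal distance between handle and valve below 0.01 m and z of handle in the frame of valve between 0.065 and 0.083 m and angle between the x axis of handle and the x axis of valve, either way round below 0.35 rad and angle between handle's own z axis and vertical below 0.17 rad and linear speed of handle below 0.02 m/s and distance of handle_round from where it was at the start of the episode below 0.03 m); the robot touches nothing.
It fails at once if the round-hubbed handle is moved more than 30 mm (distance of handle_round from where it was at the start of the episode above 0.03 m).
It also fails if it takes over 38 s, if anything falls off the work surface, if the arm or the gripper's body presses on something with over 40 N, if the wrist force passes 120 N, or if a joint passes its speed limit or range.

ROBOT

A 7-joint arm with a two-finger parallel gripper is mounted at the origin on the work surface. World frame = base frame: x ahead of the robot, y to its left, z up, the work surface at z = 0. Lengths are in m, angles in rad, forces in N, time in s.
With the tool pointing down it reaches from about 0.425 to 0.95 m from the base axis. Payload 4.7 kg.
Tool frame: the origin (TCP) lies at the very end of the fingers, on their centre line; the grasp point (between the pads) lies 19 mm behind it (hold_point_z is the distance from the TCP to the grasp point, in m); z points along the fingers, y is the line along which they close (so a half turn about z gives the same grasp; the last joint's range is limited). The gripper opens to 87 mm and grips with 3 to 60 N. Pads are 19 mm wide; open, the fingers measure 117 mm over their backs; the gripper's body (75 mm by 190 mm) begins 51 mm behind the grasp point.
Start: joints at [-1.191, 0.469, -0.049, 1.532, 0.024, 1.141, -0.082], TCP at [0.268, 0.619, 0.223] pointing down, gripper open.
Joint ranges: [-2.59, 2.59], [-0.33, 1.99], [-1.39, 1.29], [0.1, 2.45], [-1.04, 4.18], [0.21, 1.99], [-2.66, 2.66]. Speed limits (rad/s): [2.57, 2.57, 3.14, 3.14, 3.14, 3.14, 3.14].

INTERFACE

Orientations are given as a unit quaternion [w, x, y, z].
In Python, from bench import state, get_image, calibration, close_job, search_frame, landmark_of, hold_point_z gives the robot as it stands.
- The arm moves only by the tool step_arm, never from a script. Its argument "rows" is a list of rows, each a list of 3 entries, a list of its own where there are three numbers: the shift along the world's x, y, z in cm, then the turn, a rotation vector about the world's x, y, z in rad, then the opening in per cent of the stroke, from 0 (shut) to 100 (fully open). A call has 1 to 20 rows; each row is the pose to reach, as a shift and turn from the pose commanded when the call began; what a row does not reach only later rows make up. A row lasts 1/10 s, in which the tool goes at most 50 mm and 8.59 degrees, less where a joint would pass 70% of its speed; a pose out of reach is approached as far as the arm can. A call with a gripper value outside its range is refused whole. The fingers move at their own pace and stop on an object; "squeeze" is the grip in N (left out, the last holds). Time passes only in rows, so rows that repeat a pose let the fingers close. It gives the time, the measured TCP pose, the force, the opening and the grip force at its end, in the units of the state.
- state(): the state, without advancing time (a new reading comes with each control period).
- get_image(name): name is "scene" or "top" or "wrist"; returns the picture (420x560x3 uint8, red, green, blue); there is no depth.
- calibration(name): a dict with "fov_y" (degrees; the focal length in pixels is half the picture's height over the tangent of half this angle, whatever the lens; pixels are square), "cx", "cy" (the principal point, pixels), "extrinsics" (4x4, takes a point from camera to world coordinates); the wrist camera has in their place "tool_from_camera" (4x4, takes a point from camera to tool coordinates, whose origin is the TCP and whose axes are the flange's). Camera axes: x right, y down, z forward; pixel columns grow to the right and rows downward; lengths in m; the calibration is good to about 2 mm. A picture is of the moment at which its call begins: read the wrist's pose just before it. calibration takes no time and is no camera call.
- close_job(): hands the job in; it is judged then, once.
Trained networks look in the newest picture that a camera, given by its name, has taken for a name from the list of things; names that differ only in an ending like _2 or _b are one class to them, and where a whole thing is asked for, a point or a joint stands for the part that bears it (a point fixed in the world has none). Each returns a list of dicts, best first, with "score" (0 to 1); they miss things now and then, are a little off and sometimes report something else, mostly with a low value. They report only what shows in the picture. A call takes as long as a camera call.
- search_frame(camera, name): "bbox" ([left, top, right, bottom] in pixels, round what is visible of it).
- landmark_of(camera, name): "pixel" ([column, row] in pixels: a listed point, or the origin of a listed thing).
The state is a dict: "time": time; "joints": joint angles; "joint_vel": joint speeds; "effort": joint torques, N m; "eef_pos": TCP position; "tcp_rot": TCP orientation; "wrist_force": force on the tool from outside, world axes, zero at the start; "wrist_torque": the same for the moment, N m; "grip_width": finger opening in m; "grasp_force": force on a finger pad.
Only numpy, scipy, OpenCV 4.12 (cv2) and the standard library are available. Lean on these libraries where they do the work, as an engineer would, in place of code of your own. Each camera call takes 0.05 s, during which the arm holds its last target. There are 200 camera calls.

## Working session

There is one attempt and no reset: what is moved stays moved. The work goes in short steps, Python scripts to look and compute and a tool call to move; the robot and the scene stay as the last step left them, time stands still between calls to the robot, and variables do not carry over. Pictures are saved under pics/ and viewed, at most 10 in all, crops included, and the job is handed in when it is done.

Besides the shell and the picture viewer there is one more tool, called after ">>>" as name([rows], argument=value, ...), one row to a line, values as JSON. step_arm: Moves the arm, as the interface text tells. Its arguments: {"type":"object","properties":{"rows":{"type":"array","items":{"type":"array"}},"squeeze":{"type":"number"}},"required":["rows"]}

```bash
mkdir -p pics; cat > h.py <<'E'
import numpy as np, cv2
from bench import *
from scipy.spatial.transform import Rotation as R
def cam(n,s=None):
    c=calibration(n); f=210/np.tan(np.radians(c["fov_y"])/2)
    if "extrinsics" in c: T=np.array(c["extrinsics"])
    else:
        s=s or state(); q=s["tcp_rot"]; W=np.eye(4)
        W[:3,:3]=R.from_quat([q[1],q[2],q[3],q[0]]).as_matrix(); W[:3,3]=s["eef_pos"]
        T=W@np.array(c["tool_from_camera"])
    return f,c["cx"],c["cy"],T
def px2w(n,p,z,s=None):
    f,cx,cy,T=cam(n,s); d=T[:3,:3]@[(p[0]-cx)/f,(p[1]-cy)/f,1]; o=T[:3,3]
    return o+d*(z-o[2])/d[2]
def w2px(n,P,s=None):
    f,cx,cy,T=cam(n,s); q=T[:3,:3].T@(np.array(P)-T[:3,3]); return np.array([cx+f*q[0]/q[2],cy+f*q[1]/q[2]])
def save(n,im): cv2.imwrite("pics/"+n+".png",im[:,:,::-1])
E
python3 - <<'E'
from h import *
print(state()["tcp_rot"],hold_point_z, calibration("top"),calibration("wrist"))
a=get_image("top");b=get_image("scene")
save("both",cv2.resize(np.vstack([a,b]),(448*1,672))[:600] if 0 else cv2.resize(np.hstack([a,b]),(800,300)));save("top",a)
for n in["handle","valve","handle_round","valve_round"]:
    for c in ["top","scene"]:
        print(n,c,[(np.round(d["pixel"]),round(d["score"],2),np.round(px2w(c,d["pixel"],0),3)) for d in landmark_of(c,n)[:3]])
E
```

```text
[-1.68630128e-04  2.02953149e-01  9.79187938e-01 -9.86411034e-04] 0.0187 {'fov_y': 51.51591994088611, 'cx': 276.1726022132777, 'cy': 203.42051446577045, 'extrinsics': array([[ 0.02817378, -0.99407628,  0.10496948,  0.46475141],
       [-0.99960208, -0.02816342,  0.00158121, -0.01366869],
       [ 0.00138446, -0.10497226, -0.99447419,  0.82431754],
       [ 0.        ,  0.        ,  0.        ,  1.        ]])} {'fov_y': 69.73688535775484, 'cx': 282.21169908872787, 'cy': 212.45669737761318, 'tool_from_camera': array([[ 1.75569521e-04, -9.52865935e-01, -3.03391628e-01,
         8.43254410e-02],
       [ 9.99999860e-01,  3.18990757e-04, -4.23168992e-04,
         2.43694514e-04],
       [ 5.00002442e-04, -3.03391511e-01,  9.52865857e-01,
        -1.62531838e-01],
       [ 0.00000000e+00,  0.00000000e+00,  0.00000000e+00,
         1.00000000e+00]])}
handle top [(array([202., 253.]), 0.75, array([0.455, 0.124, 0.   ]))]
handle scene [(array([281., 172.]), 0.59, array([0.459, 0.129, 0.   ]))]
valve top [(array([375., 161.]), 0.72, array([ 0.639, -0.2  ,  0.   ]))]
valve scene [(array([226., 320.]), 0.65, array([ 0.638, -0.21 ,  0.   ]))]
handle_round top [(array([343., 238.]), 0.75, array([ 0.489, -0.14 ,  0.   ]))]
handle_round scene [(array([197., 248.]), 0.82, array([ 0.481, -0.148, -0.   ]))]
valve_round top [(array([149., 166.]), 0.71, array([0.617, 0.234, 0.   ])), (array([202., 255.]), 0.34, array([0.45 , 0.124, 0.   ]))]
valve_round scene [(array([358., 183.]), 0.85, array([0.614, 0.219, 0.   ]))]
```

View pics/top.png

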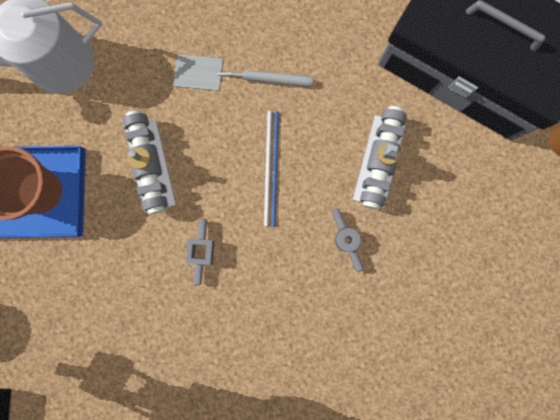

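```bash
python3 - <<'E'
from h import *
def ang(a,b): d=a-b; return np.degrees(np.arctan2(d[1],d[0]))
a=px2w("top",(203,222),.025);b=px2w("top",(198,281),.025);print("wings",a,b,ang(a,b),(a+b)/2)
a=px2w("top",(395,112),.05);b=px2w("top",(371,203),.05);print("pipe",ang(a,b),(a+b)/2)
print("spindle",px2w("top",(391,154),.11),px2w("top",(388,155),.09))
for p in[(382,65),(515,137)]:print("chest",px2w("top",p,0),px2w("top",p,.05))
E
```

```text
wings [0.5109861  0.12107746 0.025     ] [0.40379244 0.12522956 0.025     ] -2.2182143877903093 [0.45738927 0.12315351 0.025     ]
pipe -14.30364054605219 [ 0.63643883 -0.20358287  0.05      ]
spindle [ 0.62859314 -0.20199772  0.11      ] [ 0.63128514 -0.20211954  0.09      ]
chest [ 0.8319576  -0.21317156  0.        ] [ 0.80968425 -0.20107046  0.05      ]
chest [ 0.69419857 -0.47119216  0.        ] [ 0.68028117 -0.44344051  0.05      ]
```

>>> step_arm([
  [[1.7,-4.5,0],[0,0,0.03],100],
  [[3.4,-9,0],[0,0,0.06],100],
  [[5.1,-13.5,-0.5],[0,0,0.1],100],
  [[6.8,-18,-1],[0,0,0.13],100],
  [[8.5,-22.5,-1.5],[0,0,0.16],100],
  [[10.2,-27,-2],[0,0,0.2],100],
  [[11.9,-31.5,-3],[0,0,0.24],100],
  [[13.6,-36,-4],[0,0,0.28],100],
  [[15.3,-40.5,-5],[0,0,0.3],100],
  [[17,-45,-6],[0,0,0.32],100],
  [[18.5,-49.5,-7],[0,0,0.32],100],
  [[18.5,-49.5,-7],[0,0,0.32],100],
  [[18.5,-49.5,-7],[0,0,0.32],100],
  [[18.5,-49.5,-7],[0,0,0.32],100],
])

```text
time: 1.9
eef_pos: [0.4532, 0.1259, 0.1529]
tcp_rot: [0.0, 0.043, 0.999, 0.001]
wrist_force: [-0.0, 0.6, -1.0]
grip_width: 0.087
grasp_force: 0.0
```

```bash
python3 - <<'E'
from h import *
s=state(); im=get_image("wrist"); save("w1",im)
print(w2px("wrist",[*s["eef_pos"][:2],0.034],s))
print([(d["pixel"],d["score"],px2w("wrist",d["pixel"],0,s)) for d in landmark_of("wrist","handle")[:2]])
E
```

```text
[281.82807099 207.200398  ]
[([283.1, 198.7], 0.73, array([0.45389763, 0.12715779, 0.        ]))]
```

View pics/w1.png

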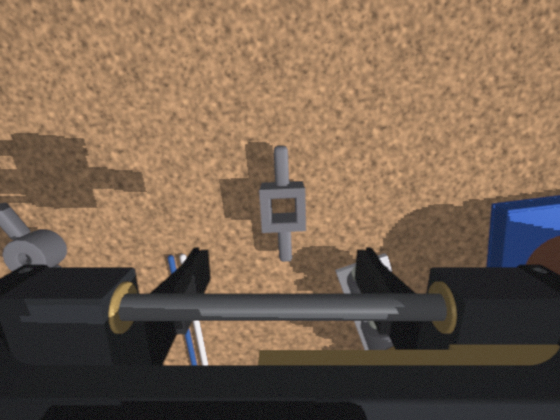

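>>> step_arm([
  [[0,0.1,-4.5],[0,0,0.04],100],
  [[0,0.1,-9],[0,0,0.04],100],
  [[0,0.1,-12.5],[0,0,0.04],100],
  [[0,0.1,-14.5],[0,0,0.04],100],
  [[0,0.1,-14.5],[0,0,0.04],100],
  [[0,0.1,-14.5],[0,0,0.04],30],
  [[0,0.1,-14.5],[0,0,0.04],30],
  [[0,0.1,-14.5],[0,0,0.04],30],
  [[0,0.1,-14.5],[0,0,0.04],30],
  [[0,0.1,-14.5],[0,0,0.04],30],
  [[0,0.1,-14.5],[0,0,0.04],30],
], squeeze=35)

```text
time: 3.1
eef_pos: [0.4535, 0.1254, 0.0079]
tcp_rot: [0.0, 0.024, 1.0, 0.0]
wrist_force: [0.5, -0.5, 0.7]
grip_width: 0.0471
grasp_force: 0.0
```

>>> step_arm([
  [[0,0,0],[0,0,0],30],
  [[0,0,0],[0,0,0],30],
  [[0,0,0],[0,0,0],30],
  [[0,0,2],[0,0,0],30],
  [[0,0,5],[0,0,0],30],
  [[0,0,10],[0,0,0],30],
  [[0,0,14.5],[0,0,0],30],
  [[0,0,19],[0,0,0],30],
  [[0,0,19],[0,0,0],30],
], squeeze=35)

```text
time: 4.0
eef_pos: [0.4569, 0.1265, 0.2031]
tcp_rot: [0.006, 0.025, 1.0, 0.002]
wrist_force: [1.1, 0.0, -1.5]
grip_width: 0.0436
grasp_force: 35.0
```

>>> step_arm([
  [[2.5,-3.4,0],[0,0,0],30],
  [[5,-7,0],[0,0,-0.03],30],
  [[7.5,-10.5,0],[0,0,-0.06],30],
  [[10,-14,0],[0,0,-0.09],30],
  [[12.5,-17.5,0],[0,0,-0.12],30],
  [[15,-21,0],[0,0,-0.15],30],
  [[17.5,-24.5,0],[0,0,-0.18],30],
  [[20,-28,0],[0,0,-0.2],30],
  [[22,-31,0],[0,0,-0.2],30],
  [[23.3,-33,0],[0,0,-0.2],30],
  [[23.3,-33,0],[0,0,-0.2],30],
  [[23.3,-33,0],[0,0,-0.2],30],
  [[23.3,-33,0],[0,0,-0.2],30],
  [[23.3,-33,0],[0,0,-0.2],30],
])

```text
time: 5.4
eef_pos: [0.686, -0.2029, 0.1972]
tcp_rot: [-0.0, 0.123, 0.992, 0.001]
wrist_force: [0.4, 0.2, -1.6]
grip_width: 0.0436
grasp_force: 35.0
```

```bash
python3 - <<'E'
from h import *
s=state(); im=get_image("wrist"); save("w2",im)
print(s["eef_pos"],s["tcp_rot"])
print([(d["pixel"],d["score"],px2w("wrist",d["pixel"],0,s)) for d in landmark_of("wrist","valve")[:2]])
print(w2px("wrist",[0.63,-0.202,.113],s),w2px("wrist",[0.63,-0.202,.075],s))
E
```

```text
[ 0.68597746 -0.20286518  0.19722837] [-4.31686174e-04  1.23165614e-01  9.92385894e-01  5.32247657e-04]
[([269.4, 149.9], 0.56, array([ 0.63671021, -0.20563008,  0.        ]))]
[266.02357396 155.20573168] [268.09378958 150.25221555]
```

View pics/w2.png

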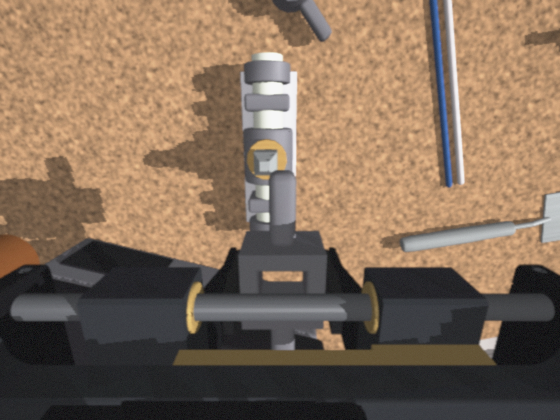

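```bash
python3 - <<'E'
from h import *
s=state(); im=cv2.imread("pics/w2.png")[:,:,::-1]
K=3; big=cv2.resize(im[125:325,190:370],None,fx=K,fy=K,interpolation=cv2.INTER_CUBIC)
def pt(P,col,z=1):
    p=(w2px("wrist",P,s)-[190,125])*K; cv2.circle(big,tuple(int(v) for v in p),2,col,-1)
# handle model: tool frame assumed centred; underside = TCP + .008 below -> z
q=s["tcp_rot"];Rm=R.from_quat([q[1],q[2],q[3],q[0]]).as_matrix();p0=np.array(s["eef_pos"])
for h in(.022,.022):
  for a,b in[(1,1),(1,-1),(-1,1),(-1,-1)]:
    pt(p0+Rm@[.022*a,.022*b,-.026],(255,0,0)); pt(p0+Rm@[.0125*a,.0125*b,-.026],(255,255,0))
pt(p0+Rm@[.061,0,-.017],(0,255,0))
c=np.array([.6315,-.203]);th=np.radians(-14.3)
for t in np.linspace(0,6.28,30): pt([c[0]+.019*np.cos(t),c[1]+.019*np.sin(t),.075],(255,0,255))
for a,b in[(1,1),(1,-1),(-1,1),(-1,-1)]:
    r=np.array([[np.cos(th),-np.sin(th)],[np.sin(th),np.cos(th)]])@[a,b]
    pt([*(c+.004*r),.113],(0,0,255));pt([*(c+.01*r),.099],(0,255,255))
save("w2z",big)
# pipe ends and yaw
for A,B in[((245,73),(245,225)),((267,58),(266,205))]:
    a=px2w("wrist",A,.05,s);b=px2w("wrist",B,.05,s);d=b-a;print(np.degrees(np.arctan2(d[1],d[0])))
print("collar",px2w("wrist",(267,160),.075,s))
E
```

```text
-16.30824231304118
-15.472986497474386
collar [ 0.63877627 -0.20592033  0.075     ]
```

View pics/w2z.png

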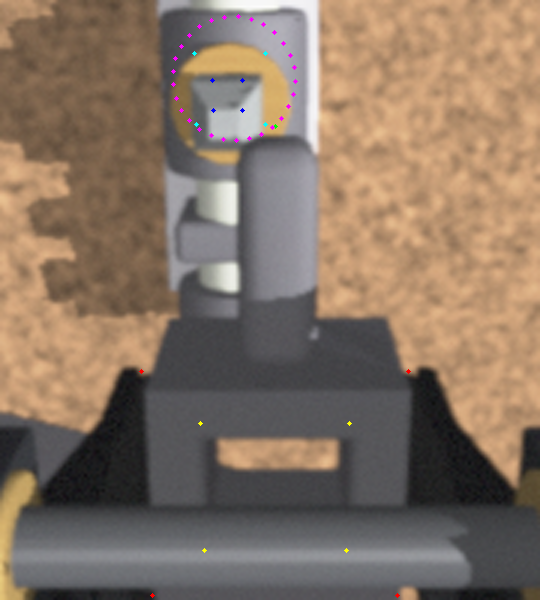

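```bash
python3 - <<'E'
from h import *
s=state()
t=px2w("wrist",(190+227/3,125+124/3),.113,s);print("tip",t)
c=px2w("wrist",(267,159.3),.075,s);print(c, s["eef_pos"])
q=s["tcp_rot"];Rm=R.from_quat([q[1],q[2],q[3],q[0]]).as_matrix();p=np.array(s["eef_pos"])
h=p+Rm@[-.0027,.0005,0]
print("shift cm",(( (t+c)/2-h)*100)[:2])
E
```

```text
tip [ 0.6389358  -0.20521048  0.113     ]
[ 0.63814406 -0.20575045  0.075     ] [ 0.68614894 -0.20338112  0.19769954]
shift cm [-5.03492455 -0.19229592]
```

>>> step_arm([
  [[-3,-0.1,0],[0,0,-0.02],30],
  [[-5,-0.2,0],[0,0,-0.02],30],
  [[-5,-0.2,-2],[0,0,-0.02],30],
  [[-5,-0.2,-5],[0,0,-0.02],30],
  [[-5,-0.2,-6.5],[0,0,-0.02],30],
  [[-5,-0.2,-6.5],[0,0,-0.02],30],
  [[-5,-0.2,-6.5],[0,0,-0.02],30],
  [[-5,-0.2,-6.5],[0,0,-0.02],30],
])

```text
time: 6.3
eef_pos: [0.6374, -0.207, 0.1341]
tcp_rot: [0.001, 0.134, 0.991, -0.0]
wrist_force: [0.8, -0.4, -1.1]
grip_width: 0.0432
grasp_force: 35.0
```

```bash
python3 - <<'E'
from h import *
s=state(); print(s["eef_pos"],s["wrist_force"])
im=get_image("wrist"); im2=get_image("scene")
p=w2px("scene",[.638,-.205,.12]); x,y=map(int,p); print(p)
a=cv2.resize(im[180:360,190:380],(400,380)); b=cv2.resize(im2[y-60:y+55,x-60:x+60],(400,380),interpolation=cv2.INTER_CUBIC)
save("w3",np.hstack([a,b]))
E
```

```text
[ 0.63737245 -0.20696729  0.13410484] [ 0.79855513 -0.44679968 -1.11747284]
[220.42241803 282.32333991]
```

View pics/w3.png

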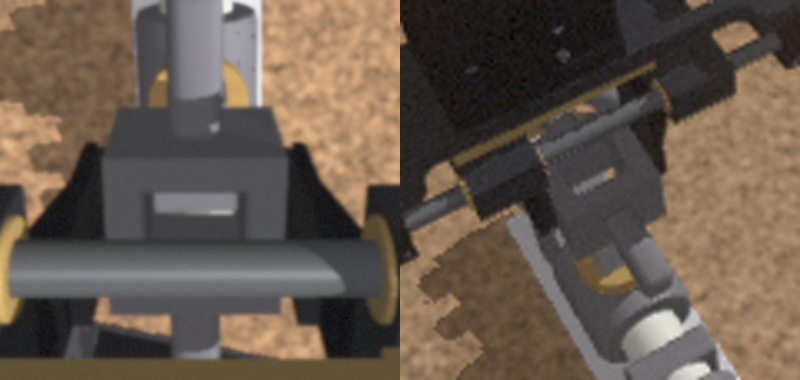

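>>> step_arm([
  [[0,0,-0.7],[0,0,0],30],
  [[0,0,-1.4],[0,0,0],30],
  [[0,0,-2],[0,0,0],30],
  [[0,0,-2.5],[0,0,0],30],
  [[0,0,-2.5],[0,0,0],30],
  [[0,0,-2.5],[0,0,0],30],
])

```text
time: 7.0
eef_pos: [0.6362, -0.2066, 0.1073]
tcp_rot: [-0.0, 0.134, 0.991, 0.0]
wrist_force: [-0.2, 0.5, -1.1]
grip_width: 0.0437
grasp_force: 35.0
```

>>> step_arm([
  [[0,0,-0.6],[0,0,0],30],
  [[0,0,-1.2],[0,0,0],30],
  [[0,0,-1.8],[0,0,0],30],
  [[0,0,-2.1],[0,0,0],30],
  [[0,0,-2.1],[0,0,0],30],
  [[0,0,-2.1],[0,0,0],30],
])

```text
time: 7.6
eef_pos: [0.6364, -0.2067, 0.0865]
tcp_rot: [0.0, 0.134, 0.991, 0.0]
wrist_force: [-0.4, -0.1, -0.8]
grip_width: 0.0437
grasp_force: 35.0
```

>>> step_arm([
  [[0,0,-0.2],[0,0,0],30],
  [[0,0,-0.4],[0,0,0],30],
  [[0,0,-0.5],[0,0,0],30],
  [[0,0,-0.5],[0,0,0],30],
])

```text
time: 8.0
eef_pos: [0.6365, -0.2067, 0.0829]
tcp_rot: [0.0, 0.134, 0.991, 0.0]
wrist_force: [-2.2, 0.4, 5.9]
grip_width: 0.0438
grasp_force: 35.0
```

>>> step_arm([
  [[0,0,0],[0,0,0],85],
  [[0,0,0],[0,0,0],85],
  [[0,0,0],[0,0,0],85],
  [[0,0,0],[0,0,0],85],
  [[0,0,0],[0,0,0],85],
  [[0,0,0],[0,0,0],85],
  [[0,0,3],[0,0,0],85],
  [[0,0,7],[0,0,0],85],
  [[0,0,12],[0,0,0],85],
  [[3,0,14],[0,0,0],85],
  [[5,0,14],[0,0,0],85],
  [[5,0,14],[0,0,0],85],
  [[5,0,14],[0,0,0],85],
])

```text
time: 9.3
eef_pos: [0.6854, -0.2064, 0.2205]
tcp_rot: [-0.001, 0.134, 0.991, 0.0]
wrist_force: [-0.8, -0.4, -1.1]
grip_width: 0.0742
grasp_force: 0.0
```

```bash
python3 - <<'E'
from h import *
s=state(); im=get_image("wrist"); save("w4",im)
for c in("wrist",):
  print([(d["pixel"],d["score"],px2w(c,d["pixel"],.075,s)) for d in landmark_of(c,"handle")[:2]])
E
```

```text
[([267.3, 157.4], 0.59, array([ 0.6379464 , -0.20892851,  0.075     ]))]
```

View pics/w4.png

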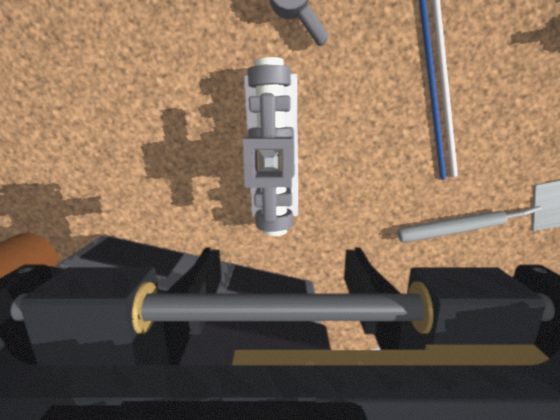

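The picture shows the handle seated on the spindle. The hub is centred at about (269,162) with the spindle tip visible inside the hole, the wings lie along the pipe, and the gripper is clear. I'm handing the job in.

```bash
python3 -c "
from bench import *
print(close_job())"
```

```text
the job is handed in; nothing more can be done
None
```

The square-holed handle is on the square spindle, pushed down to the collar with its wings in line with the pipe and released; the job is handed in at about 9.5 s, and no verdict came back.

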